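# Load the field logger's cell and lock its bayonet battery cap

## Robot

A 6-joint arm with a two-finger parallel gripper is mounted at the origin on a cart in front of the work surface, level with it; the furniture and walls round the work are solid. World frame = base frame: x ahead of the robot, y to its left, z up, the work surface at z = 0. Lengths are in m, angles in degrees, forces in N, time in s.
With the tool pointing down it reaches from about 0.4 to 0.825 m from the base axis. Payload 7 kg.
Tool frame: the origin (TCP) lies between the finger pads; the fingertips stand 14 mm ahead of it and the grasp point (between the pads) lies 5 mm behind it; z points along the fingers, y is the line along which they close (so a half turn about z gives the same grasp; the last joint's range is limited). The gripper opens to 88 mm and grips with 3 to 60 N. Pads are 19 mm wide; open, the fingers measure 130 mm over their backs; the gripper's body (78 mm by 193 mm) begins 47 mm behind the grasp point.
Start: joints at [-50.93, 20.546, 0.682, 0, -70.136, -16.507], TCP at [0.259, -0.623, 0.241] pointing down, gripper open.
Joint ranges: [-176.03, 176.03], [-82.01, 121.73], [-58.28, 71.71], [-173.87, 95.51], [-174.79, -0.11], [-173.66, 173.66]. Speed limits (degrees/s): [136.94, 136.94, 172.46, 180, 180, 180].

## Interface

Orientations are given as [roll, pitch, yaw] about the fixed x, y, z axes, in that order (R = Rz(yaw) Ry(pitch) Rx(roll)).
In Python, from plant import status, cams, job gives the robot as it stands. The module is installed in compiled form; this text tells all that it offers.
- The arm moves only by the tool step_arm, never from a script. Its arguments are lists of equal length, an entry for each row: "xyz": the shift along the tool's x, y, z each as a share of 20 cm, from -1 to 1, a list of three; "yaw": the turn about the tool's z as a share of 360 degrees, from -1 to 1; "claw": the closure, from -1 (fully open) to 1 (shut). A call has 1 to 20 rows; each row is the pose to reach, as a shift and turn from the pose commanded when the call began, along the tool's axes at that moment, turning the shorter way round; what a row does not reach only later rows make up. A row lasts 1/12 s, in which the tool goes at most 41.7 mm and 7.16 degrees, less where a joint would pass 70% of its speed; a pose out of reach is approached as far as the arm can. A call with a number of a shift or a turn outside -1 to 1 is refused whole. A call with a gripper value outside its range is refused whole. The fingers move at their own pace and stop on an object; "grip_force" is the grip in N (left out, the last holds). Time passes only in rows, so rows that repeat a pose let the fingers close. It gives the time, the measured TCP pose, the force, the opening and the grip force at its end, in the units of the state.
- status.get_state(): the state, without advancing time (a new reading comes with each control period).
- cams.capture(name): name is "side" or "top"; returns (picture, depth): 480x640x3 uint8, blue, green, red; 480x640 float32, m along the optical axis (not along the pixel's ray), 0 where there is no reading.
- cams.calibration(name): a dict with "mtx" (3x3 intrinsics, pixels), "camera_from_world" (4x4, takes a point from world to camera coordinates). Camera axes: x right, y down, z forward; pixel columns grow to the right and rows downward; lengths in m; the calibration is good to about 2 mm. A picture is of the moment at which its call begins. calibration takes no time and is no camera call.
- job.close_job(): hands the job in; it is judged then, once.
The state is a dict: "time_s": time; "joints": joint angles; "qd": joint speeds; "joint_torque": joint torques, N m; "tcp_pos": TCP position; "eef_rot": TCP orientation; "contact_force": force on the tool from outside, world axes, zero at the start; "moment": the same for the moment, N m; "gripper_width": finger opening in m; "gripper_force": force on a finger pad.
Only numpy, scipy, OpenCV 4.12 (cv2) and the standard library are available. Lean on these libraries where they do the work, as an engineer would, in place of code of your own. Each camera call takes 0.05 s, during which the arm holds its last target. There are 200 camera calls.

## Task

Load the grey field logger: let the round battery cell down into the well of its battery holder, button end up, then close the holder with the black bayonet cap. Press the cap down against the contact spring only as hard as it needs, never forcing it, and turn it clockwise until its lugs snap up into their notches, so that it stays locked by itself. Do not disturb the other things on the bench.

Things in the scene. Friction and masses are not known exactly. Their poses are not given: they have to be found in the camera images.
- logger: the field logger: a fixed grey moulded enclosure, 100 x 132 mm (x, y) and 75 mm high, with a small display and keys in its top panel. Origin: centre of its underside, on the bench; x the short way, y the long way, z up
- mouth (a point): centre of the rim of the logger's battery holder, a fixed pale round collar 60 mm across whose rim lies 87 mm above the bench and 12 mm above the panel; axes as the logger's. Bore of the collar 40 mm, down to 20 mm below the rim, where the narrower well for the cell begins
- ways (a point): 7 mm below the mouth, same axes: the bayonet. Three slots 25 degrees wide, cut through the lip out to radius 24.5 mm, 120 degrees apart. How the holder was clocked when its nut was tightened is NOT measured: one slot lies up to 45 degrees either side of this point's +x; find it by feel or sight. Clockwise from above, 47 degrees from slot middle to a lug at the hard stop: see cap_lugs
- well (a point): contact plate on the floor of the well, 55.5 mm below the mouth, same axes. Well bore 30 mm. The plate rides on a spring: about 1 N per mm, no preload, 18 mm of travel. The loaded cell's upper end then stands about 6 mm below the rim
- cap: the holder's black bayonet cap, loose, standing on its plug. Origin: centre of the flange's underside (18 mm above the bench at first), z up. Flange 57 mm across, 5 mm thick; plug below it 37.6 mm across, 18 mm long, end chamfered 3 mm. 50 g. Over the loaded cell: lugs on the rim, origin 14 mm above the rim; locked, about 4.7 mm; flange on the rim, 0. Push under 20 N: over 45 N of contact force breaks the holder
- cap_bar (a point): middle of the cap's finger bar, 14.5 mm above the cap's origin, same axes: 46 mm long along x, 14 mm wide along y, 19 mm tall, standing on the flange. Grip it here across y
- cap_lugs (a point): 11.5 mm below the cap's origin, same axes: middle of its 3 lugs, 5 mm wide, 5 mm tall, out to radius 23.7 mm, at 0 (+x), 120 and 240 degrees. In a slot, pushed down until the origin is below 2 mm over the rim (about 11 N at 1 mm), they turn clockwise under a lip 21 degrees long, then rise 2.5 mm by the spring into notches 21 degrees long that end at the stop
- cell: the round battery cell, a loose steel cylinder 26 mm in diameter with a dark jacket, 50 mm tall with the 7 mm button on its upper end; stands on its flat end. Origin: centre of the flat end, z towards the button. 52 to 85 g. It may be let go with its lower end in the well, to drop the last 30 mm onto the spring
- driver: bystander: a precision screwdriver 132 mm long, lying; origin at its middle
- tape_roll: bystander: a roll of amber film tape 56 mm across, 15 mm high, lying flat; origin under its centre
- dropper_bottle: bystander: a small white dropper bottle 30 mm across, 74 mm tall, standing; origin under its centre
- block_battery: bystander: a rectangular block battery 26 x 49 x 17 mm, lying; origin under its centre. Not the cell wanted
Mind the look-alikes: they are no part of the job. What is shaped like the cell but green is not meant.

How it is judged (in metres and radians):
On the way:
1. the cell stands button up in the well of the holder (z of cell in the frame of mouth below -0.05 m and horizontal distance between cell and mouth below 0.006 m and angle between cell's own z axis and vertical below 0.2 rad), for 0.2 s.
At the end, for the whole second after the job is handed in: The cell stands button up in the well (within 6 mm of its axis, pressed down at least 2.5 mm) and the cap is centred (3 mm), level (0.06 rad) and at rest, its flange 3.4 to 6 mm above the rim (nominal 4.7): lugs up in the notches. Not turned it stands higher; left under the lip, lower (z of cap in the frame of mouth between 0.0034 and 0.006 m and horizontal distance between cap and mouth below 0.003 m and angle between cap's own z axis and vertical below 0.06 rad and z of cell in the frame of mouth below -0.058 m and linear speed of cap below 0.01 m/s and horizontal distance between cell and mouth below 0.006 m and angle between cell's own z axis and vertical below 0.2 rad); the robot touches nothing.
It fails at once if the cap is pressed or twisted against the holder with more than 45 N (contact force between cap and logger above 45 N).
It fails at once if a bystander (screwdriver, tape roll, dropper bottle, block battery) is moved by more than 25 mm (distance of any of driver, tape_roll, dropper_bottle, block_battery from where it was at the start of the episode above 0.025 m).
It also fails if it takes over 72 s, if anything falls off the work surface, if the arm or the gripper's body presses on something with over 40 N, if the wrist force passes 120 N, or if a joint passes its speed limit or range.

## Working session

There is one attempt and no reset: what is moved stays moved. The work goes in short steps, Python scripts to look and compute and a tool call to move; the robot and the scene stay as the last step left them, time stands still between calls to the robot, and variables do not carry over. Pictures are saved under pics/ and viewed, at most 10 in all, crops included, and the job is handed in when it is done.

Besides the shell and the picture viewer there is one more tool, called after ">>>" by a JSON object that holds its "method" and its "body". step_arm: Moves the arm, as the interface text tells. Shift numbers are shares of 20 cm and turn numbers shares of 360 degrees, none past 1 either way. Its arguments: {"type":"object","properties":{"xyz":{"type":"array"},"yaw":{"type":"array"},"claw":{"type":"array"},"grip_force":{"type":"number"}},"required":["xyz","yaw","claw"]}

```bash
mkdir -p pics
cat > h.py <<'E'
import numpy as np, cv2
from plant import status, cams, job
def grab(n,tag):
    p,d=cams.capture(n); np.savez(f'{tag}.npz',p=p,d=d); cv2.imwrite(f'pics/{tag}.png',p); return p,d
def pts(n,d):
    c=cams.calibration(n); K=np.array(c['mtx']); T=np.linalg.inv(np.array(c['camera_from_world']))
    v,u=np.mgrid[0:480,0:640]
    P=np.stack([(u-K[0,2])/K[0,0]*d,(v-K[1,2])/K[1,1]*d,d],-1)
    return P@T[:3,:3].T+T[:3,3]
def ray(n,uv,z):
    c=cams.calibration(n); K=np.array(c['mtx']); T=np.linalg.inv(np.array(c['camera_from_world']))
    r=T[:3,:3]@np.linalg.solve(K,[uv[0],uv[1],1]); o=T[:3,3]
    return o+r*(z-o[2])/r[2]
E
python3 - <<'E'
from h import *
for n in('top','side'):
    p,d=grab(n,n+'0'); c=cams.calibration(n); print(n,np.linalg.inv(c['camera_from_world'])[:3].round(3).tolist(),np.array(c['mtx']).round(1).tolist())
print(status.get_state())
E
```

```text
top [[-0.074, -0.977, 0.202, 0.338], [-0.997, 0.073, -0.011, 0.177], [-0.004, -0.202, -0.979, 1.355]] [[570.6, 0.0, 311.7], [0.0, 570.6, 238.7], [0.0, 0.0, 1.0]]
side [[-0.97, -0.118, 0.212, 0.347], [-0.242, 0.463, -0.852, 1.145], [0.002, -0.878, -0.478, 0.632]] [[622.0, 0.0, 306.6], [0.0, 622.0, 229.1], [0.0, 0.0, 1.0]]
{'time_s': 0.1, 'joints': array([-5.09301708e+01,  2.05855337e+01,  6.38392971e-01, -1.64978296e-02,
       -7.01366929e+01, -1.65057737e+01]), 'qd': array([-0.0407949 , -0.18780117,  0.14148553,  0.02940657,  0.05882882,
       -0.02623838]), 'joint_torque': array([-7.59136801e-04, -5.84161556e+01,  2.93751687e+01,  7.01552957e+00,
        1.01834658e-02, -5.82473717e-05]), 'tcp_pos': array([ 0.25879987, -0.62295502,  0.23973577]), 'eef_rot': array([ 1.79915214e+02, -8.94932287e-03, -1.57441555e+02]), 'contact_force': array([0.03560001, 0.07407694, 0.38947995]), 'moment': array([-0.01472857,  0.01493568, -0.01979079]), 'gripper_force': 0.0, 'gripper_width': 0.08732071013139556}
```

View pics/top0.png

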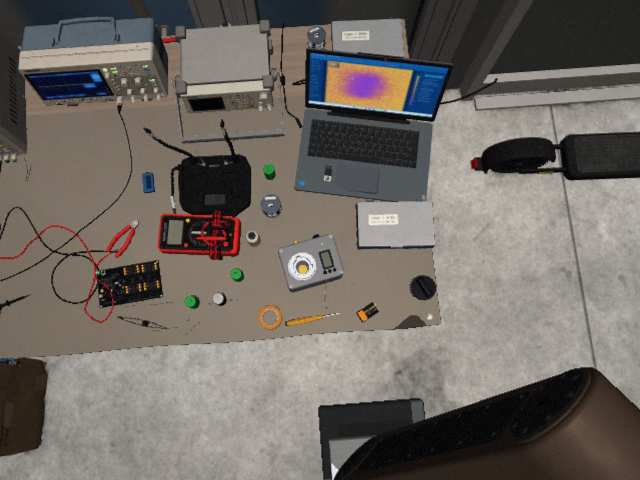

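View pics/side0.png

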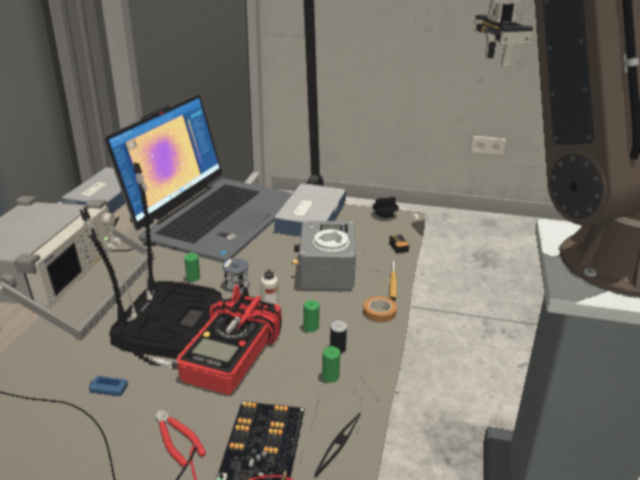

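The scene, by pixel:
- Top view: logger (311,262) with collar (301,265), cap (423,287), and a dark-jacketed cylinder (219,298), which is (339,337) in the side view.
- Cylinders like the cell: green ones at top (191,301), (237,274) and (269,171), the white dropper bottle (253,238), and the dark steel one (219,298).

Only the one at (219,298) has a dark jacket and the right size, so I take it as the cell. I'll confirm it in an enlarged crop.

Run:
```python
from h import *
t=np.load('top0.npz');s=np.load('side0.npz')
f=lambda p,u,v,r,k:cv2.resize(p[v-r:v+r,u-r:u+r],(k,k),interpolation=cv2.INTER_CUBIC)
a=np.hstack([f(t['p'],219,298,20,260),f(t['p'],301,265,20,260),f(t['p'],423,287,20,260)])
b=np.hstack([f(s['p'],339,337,30,260),f(s['p'],331,240,30,260),f(s['p'],385,207,30,260)])
cv2.imwrite('pics/crop0.png',np.vstack([a,b]))
for n,z,L in(('top',t,((219,298),(301,265),(423,287))),('side',s,((339,337),(331,240),(385,207)))):
    P=pts(n,z['d'])
    for (u,v) in L:
        q=P[v-22:v+23,u-22:u+23].reshape(-1,3); c=P[v,u]
        for lo,hi in((.02,.034),(.034,.046),(.046,.06),(.07,.08),(.08,.1)):
            m=q[(q[:,2]>lo)&(q[:,2]<hi)]
            if len(m)>8: print(n,(u,v),lo,len(m),m.min(0).round(4),m.max(0).round(4),((m.min(0)+m.max(0))/2).round(4))
# dark mask of cap in top
p=t['p'];g=p.max(2)
for (u,v,r) in((423,287,18),):
    m=np.zeros_like(g);m[v-r:v+r,u-r:u+r]=(g[v-r:v+r,u-r:u+r]<60)
    cs,_=cv2.findContours(m,cv2.RETR_EXTERNAL,2);c=max(cs,key=cv2.contourArea);e=cv2.fitEllipse(c);print('cap',e,ray('top',e[0],.02))
```

```text
top (219, 298) 0.02 25 [0.4725 0.3341 0.0202] [0.5318 0.4406 0.0339] [0.5021 0.3874 0.0271]
top (219, 298) 0.034 35 [0.4724 0.3335 0.0346] [0.5336 0.3965 0.046 ] [0.503  0.365  0.0403]
top (219, 298) 0.046 109 [0.4731 0.3339 0.046 ] [0.5334 0.4012 0.0563] [0.5032 0.3675 0.0512]
top (301, 265) 0.02 71 [0.4977 0.1486 0.0209] [0.5557 0.2046 0.034 ] [0.5267 0.1766 0.0275]
top (301, 265) 0.034 36 [0.4962 0.144  0.034 ] [0.5559 0.204  0.0446] [0.5261 0.174  0.0393]
top (301, 265) 0.046 32 [0.4947 0.1443 0.0461] [0.5641 0.2036 0.0598] [0.5294 0.174  0.0529]
top (301, 265) 0.07 1113 [0.4931 0.1381 0.0701] [0.595  0.2403 0.0799] [0.544  0.1892 0.075 ]
top (301, 265) 0.08 376 [0.4946 0.1387 0.08  ] [0.5879 0.2397 0.0956] [0.5413 0.1892 0.0878]
top (423, 287) 0.02 324 [ 0.4492 -0.1178  0.02  ] [ 0.5063 -0.0606  0.0338] [ 0.4778 -0.0892  0.0269]
top (423, 287) 0.034 119 [ 0.4562 -0.1048  0.0343] [ 0.5   -0.073  0.046] [ 0.4781 -0.0889  0.0401]
side (339, 337) 0.02 136 [0.4704 0.3481 0.0201] [0.526  0.4061 0.034 ] [0.4982 0.3771 0.027 ]
side (339, 337) 0.034 155 [0.4691 0.3859 0.0341] [0.4966 0.4
[... 156 characters left out ...]
.5772 0.0021 0.0205] [0.6136 0.0326 0.034 ] [0.5954 0.0174 0.0272]
side (331, 240) 0.034 53 [0.5796 0.0215 0.034 ] [0.6168 0.0452 0.0402] [0.5982 0.0333 0.0371]
side (331, 240) 0.07 1207 [0.4912 0.1024 0.0701] [0.5968 0.2441 0.0799] [0.544  0.1732 0.075 ]
side (331, 240) 0.08 396 [0.508  0.1643 0.08  ] [0.5686 0.2254 0.0892] [0.5383 0.1949 0.0846]
side (385, 207) 0.02 224 [ 0.4455 -0.1006  0.02  ] [ 0.5035 -0.0552  0.0339] [ 0.4745 -0.0779  0.027 ]
side (385, 207) 0.034 104 [ 0.454  -0.1013  0.034 ] [ 0.4967 -0.0686  0.0437] [ 0.4754 -0.085   0.0389]
cap ((422.8311767578125, 287.3320617675781), (23.340654373168945, 25.11736297607422), 110.36613464355469) [ 0.47731942 -0.08896853  0.02      ]
```

View pics/crop0.png

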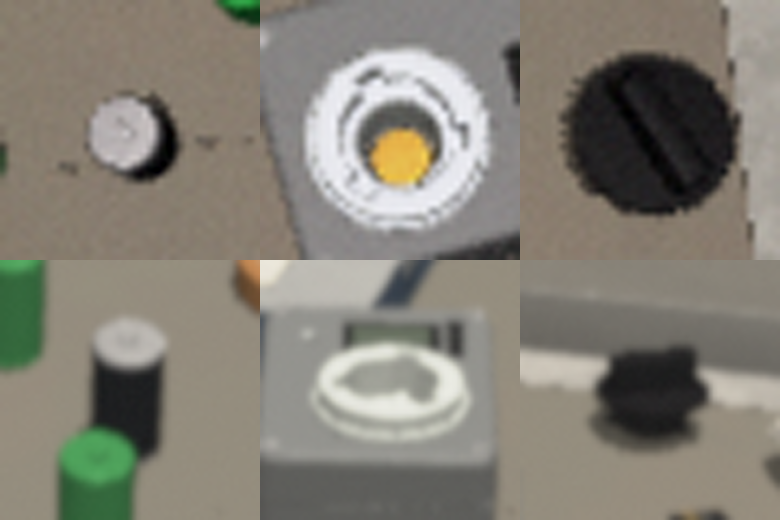

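```bash
cat > m.py <<'E'
from h import *
from scipy.optimize import least_squares
def circ(q,r=None):
    g=lambda x:np.hypot(q[:,0]-x[0],q[:,1]-x[1])-(r or x[2])
    return least_squares(g,[*q.mean(0)[:2],r or .02],loss='soft_l1',f_scale=.001).x
E
python3 - <<'E'
from m import *
D={n:np.load(n+'0.npz') for n in('top','side')}
PP={n:pts(n,D[n]['d']) for n in D}
def sel(n,c,r,lo,hi):
    P=PP[n];m=(np.hypot(P[...,0]-c[0],P[...,1]-c[1])<r)&(P[...,2]>lo)&(P[...,2]<hi);return m,P[m]
print('cell guess',ray('top',(219,298),.05))
# cell: bright top blob, ray onto z=.05
for n,(u,v) in(('top',(218,297)),('side',(339,327))):
    p=D[n]['p'];g=p.min(2).astype(int);mx=p.max(2).astype(int);r=12
    m=np.zeros(g.shape,np.uint8);m[v-r:v+r,u-r:u+r]=((g>145)&(mx-g<25))[v-r:v+r,u-r:u+r]
    cs,_=cv2.findContours(m,0,2);c=max(cs,key=cv2.contourArea);(a,b),sz,_=cv2.fitEllipse(c)
    print(n,'cell top',a,b,sz,ray(n,(a,b),.05).round(4), 'depth z',np.median(PP[n][m>0][:,2]))
for n in D:
    m,q=sel(n,(.540,.192),.045,.083,.093); print(n,'collar z',np.median(q[:,2]),len(q),'mid',((q.min(0)+q.max(0))/2).round(4),np.ptp(q,0).round(4))
    m=m.astype(np.uint8);cs,_=cv2.findContours(m,0,1);c=max(cs,key=cv2.contourArea);(a,b),sz,_=cv2.fitEllipse(c);print('   ellipse',a,b,sz,ray(n,(a,b),.087).round(4))
    m,q=sel(n,(.54,.18),.12,.07,.079);m2=m|sel(n,(.54,.18),.12,.07,.095)[0]
    cs,_=cv2.findContours(m2.astype(np.uint8),0,1);c=max(cs,key=cv2.contourArea)
    w=np.array([ray(n,x[0],.075)[:2] for x in c],np.float32);print('   box',cv2.minAreaRect(w))
    m,q=sel(n,(.4775,-.089),.035,.036,.046);x=q[:,:2]-q[:,:2].mean(0);w,V=np.linalg.eigh(x.T@x)
    print('   bar',len(q),q.mean(0).round(4),np.degrees(np.arctan2(V[1,1],V[0,1])), 'rect',cv2.minAreaRect(q[:,:2].astype(np.float32)))
E
```

```text
cell guess [0.48452948 0.38456219 0.05      ]
top cell top 217.40789794921875 297.8480224609375 (9.376943588256836, 9.869097709655762) [0.4851 0.3882 0.05  ] depth z 0.049386770319920226
side cell top 338.79058837890625 325.121337890625 (9.928240776062012, 16.216262817382812) [0.4824 0.3927 0.05  ] depth z 0.047922523759268754
top collar z 0.0877259070413472 280 mid [0.5403 0.194  0.088 ] [0.0608 0.0643 0.0099]
   ellipse 301.6273193359375 265.2823181152344 (25.435062408447266, 26.160602569580078) [0.5401 0.1903 0.087 ]
   box ((0.5503847599029541, 0.16993580758571625), (0.10070854425430298, 0.13171249628067017), 11.737977027893066)
   bar 115 [ 0.4768 -0.0887  0.042 ] -151.59075628300343 rect ((0.4771796762943268, -0.0887102484703064), (0.045365966856479645, 0.01478941086679697), 27.21764373779297)
side collar z 0.08604321842899454 314 mid [0.5384 0.1949 0.0861] [0.0605 0.0611 0.0062]
   ellipse 330.43353271484375 238.57281494140625 (17.275588989257812, 33.3386344909668) [0.538  0.1975 0.087 ]
   box ((0.5475437641143799, 0.17890438437461853), (0.09927782416343689, 0.13922864198684692), 11.723902702331543)
   bar 91 [ 0.4745 -0.0834  0.0398] -153.60307334582936 rect ((0.4739823043346405, -0.08373722434043884), (0.044884856790304184, 0.019975878298282623), 35.71356964111328)
```

Crop 0 confirms it: the cell at top (219,298) has a dark jacket and a bright steel top, and its neighbours are green. The holder shows slot marks in its lip, and the cap's bar is clearly visible. Next I estimate the slot angle from what I already have.

Run:
```python
from m import *
for n,c,zr in(('top',(.5403,.1915),.0877),('side',(.538,.1965),.0862)):
    z=np.load(n+'0.npz');P=pts(n,z['d']);g=z['p'].min(2).astype(float)
    # sample at rim plane annulus r=22.3 using projection
    C=cams.calibration(n);T=np.array(C['camera_from_world']);K=np.array(C['mtx'])
    a=np.radians(np.arange(0,360,5));rows=[]
    dd=P[...,2].astype(np.float32)
    o=[]
    for r in(.021,.0225,.024):
        w=np.stack([c[0]+r*np.cos(a),c[1]+r*np.sin(a),0*a+zr,0*a+1]);q=K@(T@w)[:3];u=(q[:2]/q[2]).astype(np.float32)
        o.append((cv2.remap(dd,u[0][None],u[1][None],1)[0],cv2.remap(g.astype(np.float32),u[0][None],u[1][None],1)[0]))
    D=zr-np.mean([x[0] for x in o],0);G=np.mean([x[1] for x in o],0)
    f=lambda s:(np.degrees(np.angle((s*np.exp(3j*a)).sum()))/3)%120
    print(n,'slot mod120 depth',f(np.clip(D,0,.012)),'dark',f(255-G))
    print((D*1000).round(0).astype(int).tolist());print(G.round(0).astype(int).tolist())
z=np.load('top0.npz')
c=np.load('side0.npz')['p']
cv2.imwrite('pics/col.png',np.hstack([cv2.resize(z['p'][248:283,284:319],(400,400),interpolation=2),cv2.resize(c[220:260,310:350],(400,400),interpolation=2)]))
for n,uv in(('top',(191,301)),('top',(237,274)),('top',(253,238))):print(ray(n,uv,.05).round(3))
```

```text
top slot mod120 depth 22.26660187885896 dark 23.703155830855156
[0, 8, 12, 13, 12, 8, 8, 3, 0, -2, -2, 1, 1, 2, 0, -1, -2, 0, 2, 0, -2, -1, 0, -1, 1, 0, 1, 10, 14, 15, 14, 11, 4, -1, 4, 0, 0, 1, -1, -1, 2, 0, -1, -1, 2, 6, 1, 1, 4, 2, 4, 16, 19, 19, 16, 9, 4, 2, 2, 0, 0, 3, 2, 2, 4, 3, 2, 3, 1, -1, 2, -2]
[215, 191, 161, 143, 149, 159, 177, 218, 226, 230, 228, 230, 229, 227, 228, 231, 231, 230, 231, 231, 231, 228, 230, 232, 230, 228, 205, 191, 215, 223, 224, 208, 210, 225, 230, 228, 227, 224, 220, 220, 213, 209, 214, 217, 218, 214, 215, 214, 220, 218, 220, 219, 211, 190, 160, 173, 200, 203, 205, 198, 199, 203, 202, 204, 210, 209, 209, 222, 222, 215, 214, 217]
side slot mod120 depth 21.749033606747656 dark 11.160302709446393
[0, 1, 1, 2, 1, 0, 0, 1, 0, -1, -1, -1, -1, -1, 0, -1, -1, -1, -1, 0, 0, 1, 0, -2, 0, 0, -1, 2, 5, 8, 5, 0, 0, 0, 0, 0, 0, 0, -1, 0, 0, 0, 0, 0, 1, 1, 1, 2, 2, 1, 1, 3, 3, 4, 4, 2, 1, 1, 1, 0, 1, 2, 1, 1, 1, 0, 1, 1, 0, 0, 0, 0]
[186, 187, 192, 200, 207, 214, 217, 220, 219, 219, 217, 216, 215, 214, 213, 211, 212, 213, 214, 215, 215, 215, 216, 217, 217, 218, 216, 212, 207, 202, 201, 200, 203, 209, 214, 219, 222, 222, 220, 218, 214, 210, 203, 196, 187, 181, 177, 174, 173, 169, 163, 155, 150, 150, 154, 163, 173, 180, 182, 183, 182, 182, 180, 179, 180, 184, 190, 194, 197, 196, 193, 188]
[0.482 0.449 0.05 ]
[0.537 0.341 0.05 ]
[0.619 0.299 0.05 ]
```

View pics/col.png

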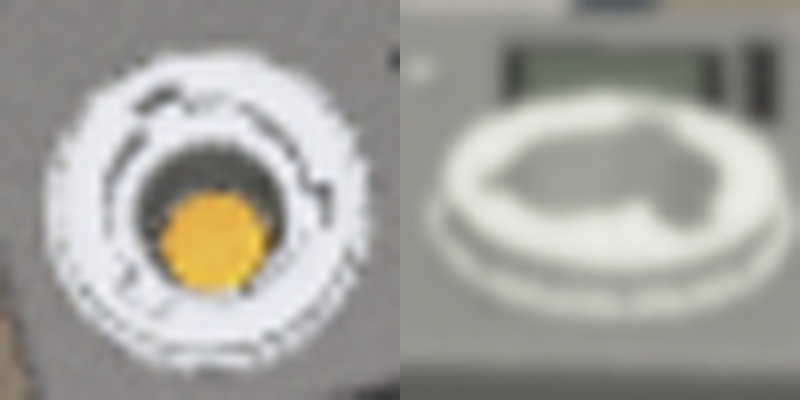

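The slots lie near 22, 142 and 262 degrees in world axes. Depth in both views agrees on about 22 mod 120. The two cameras differ by about 5 mm on positions, so I'll probe the collar with the open gripper.

>>> {"method": "step_arm", "body": {"xyz": [[-0.888,1.0,0],[-0.888,1.0,0],[-0.888,1.0,0],[-0.888,1.0,0],[-0.888,1.0,0],[-0.888,1.0,0],[-0.888,1.0,0],[-0.888,1.0,0],[-0.888,1.0,0],[-0.888,1.0,0]], "yaw": [-0.1873,-0.1873,-0.1873,-0.1873,-0.1873,-0.1873,-0.1873,-0.1873,-0.1873,-0.1873], "claw": [-1,-1,-1,-1,-1,-1,-1,-1,-1,-1], "grip_force": 3}}

```text
time_s: 0.93
tcp_pos: [0.3464, -0.3697, 0.2406]
eef_rot: [-180.0, 0.0, -89.5]
contact_force: [0.5, -0.8, -0.4]
gripper_width: 0.0877
gripper_force: 0.0
```

>>> {"method": "step_arm", "body": {"xyz": [[-1,-0.35,0],[-1,-0.35,0],[-1,-0.35,0],[-1,-0.35,0],[-1,-0.35,0],[-1,-0.35,0]], "yaw": [0,0,0,0,0,0], "claw": [-1,-1,-1,-1,-1,-1]}}

```text
time_s: 1.43
tcp_pos: [0.4179, -0.1658, 0.2407]
eef_rot: [-179.9, 0.0, -89.7]
contact_force: [-0.8, -0.3, -0.1]
gripper_width: 0.0876
gripper_force: 0.0
```

>>> {"method": "step_arm", "body": {"xyz": [[-1,-0.35,0],[-1,-0.35,0],[-1,-0.35,0],[-1,-0.35,0],[-1,-0.35,0],[-1,-0.35,0]], "yaw": [0,0,0,0,0,0], "claw": [-1,-1,-1,-1,-1,-1]}}

```text
time_s: 1.93
tcp_pos: [0.4882, 0.0343, 0.2403]
eef_rot: [-180.0, 0.0, -89.8]
contact_force: [0.5, -0.5, 0.6]
gripper_width: 0.0875
gripper_force: 0.0
```

>>> {"method": "step_arm", "body": {"xyz": [[-0.81,-0.265,0.5],[-0.81,-0.265,0.5],[-0.81,-0.265,0.5],[-0.81,-0.265,0.5],[-0.81,-0.265,0.5],[-0.81,-0.265,0.62],[-0.81,-0.265,0.735],[-0.81,-0.265,0.735]], "yaw": [0,0,0,0,0,0,0,0], "claw": [-1,-1,-1,-1,-1,-1,-1,-1]}}

```text
time_s: 2.6
tcp_pos: [0.5392, 0.192, 0.0907]
eef_rot: [179.9, -0.1, -89.9]
contact_force: [-0.6, 0.3, 0.2]
gripper_width: 0.0875
gripper_force: 0.0
```

>>> {"method": "step_arm", "body": {"xyz": [[0,0,0],[0,0,0],[0,0,0],[0,0,0],[0,0,0],[0,0,0],[0,0,0],[0,0,0]], "yaw": [0,0,0,0,0,0,0,0], "claw": [-0.3,-0.3,-0.3,-0.3,-0.3,-0.3,-0.3,-0.3], "grip_force": 3}}

```text
time_s: 3.27
tcp_pos: [0.5396, 0.1914, 0.094]
eef_rot: [-180.0, 0.0, -90.0]
contact_force: [1.2, -1.0, 2.6]
gripper_width: 0.0608
gripper_force: 3.0
```

>>> {"method": "step_arm", "body": {"xyz": [[0,0,0],[0,0,0],[0,0,0],[0,0,0],[0,0,0],[0,0,0],[0,0,0],[0,0,0],[0,0,0],[0,0,0],[0,0,0],[0,0,0],[0,0,0],[0,0,0],[0,0,0],[0,0,0]], "yaw": [0,0,-0.25,-0.25,-0.25,-0.25,-0.25,-0.25,-0.25,-0.25,-0.25,-0.25,-0.25,-0.25,-0.25,-0.25], "claw": [-1,-1,-1,-1,-1,-1,-1,-1,-1,-1,-1,-1,-1,-1,-1,-1]}}

```text
time_s: 4.6
tcp_pos: [0.5391, 0.1915, 0.0934]
eef_rot: [180.0, 0.0, 0.2]
contact_force: [-0.7, -0.2, -0.2]
gripper_width: 0.0877
gripper_force: 0.0
```

>>> {"method": "step_arm", "body": {"xyz": [[0,0,0],[0,0,0],[0,0,0],[0,0,0],[0,0,0],[0,0,0],[0,0,0],[0,0,0]], "yaw": [0,0,0,0,0,0,0,0], "claw": [-0.3,-0.3,-0.3,-0.3,-0.3,-0.3,-0.3,-0.3], "grip_force": 3}}

```text
time_s: 5.27
tcp_pos: [0.5392, 0.1908, 0.0935]
eef_rot: [179.9, 0.0, -0.0]
contact_force: [1.6, -5.9, -0.1]
gripper_width: 0.0613
gripper_force: 3.0
```

>>> {"method": "step_arm", "body": {"xyz": [[0,0.004,0],[0,0.004,0],[0,0.004,0],[0,0.004,0]], "yaw": [0,0,0,0], "claw": [-0.3,-0.3,-0.3,-0.3]}}

```text
time_s: 5.6
tcp_pos: [0.5392, 0.1906, 0.0935]
eef_rot: [180.0, 0.0, -0.0]
contact_force: [0.4, -2.6, 1.0]
gripper_width: 0.0604
gripper_force: 3.0
```

Run:
```python
from h import *
for _ in range(3): s=status.get_state();print(s['tcp_pos'].round(4),s['contact_force'].round(1),s['gripper_width'])
```

```text
[0.5392 0.1906 0.0935] [ 0.4 -2.6  1. ] 0.06035816541466134
[0.5392 0.1906 0.0935] [ 0.4 -2.6  1. ] 0.06035816541466134
[0.5392 0.1906 0.0935] [ 0.4 -2.6  1. ] 0.06035816541466134
```

>>> {"method": "step_arm", "body": {"xyz": [[0,0,0],[0,0,-0.2],[0,0,-0.4],[-0.273,-0.988,-0.53],[-0.273,-0.988,-0.53],[-0.273,-0.988,-0.53],[-0.273,-0.988,-0.53],[-0.273,-0.988,-0.53],[-0.273,-0.988,-0.53],[-0.273,-0.988,-0.53],[-0.273,-0.988,-0.53],[-0.273,-0.988,-0.53],[-0.273,-0.988,-0.53],[-0.273,-0.988,-0.53],[-0.273,-0.988,-0.53],[-0.273,-0.988,-0.53],[-0.273,-0.988,-0.53]], "yaw": [0,0,0,0.25,0.25,0.25,0.25,0.25,0.25,0.25,0.25,0.25,0.25,0.25,0.25,0.25,0.25], "claw": [-1,-1,-1,-1,-1,-1,-1,-1,-1,-0.3,-0.3,-0.3,-0.3,-0.3,-0.3,-0.3,-0.3]}}

```text
time_s: 7.02
tcp_pos: [0.4846, 0.389, 0.1996]
eef_rot: [-180.0, 0.1, -90.2]
contact_force: [-0.2, 0.8, 0.0]
gripper_width: 0.057
gripper_force: 0.0
```

>>> {"method": "step_arm", "body": {"xyz": [[0,0,0.2],[0,0,0.4],[0,0,0.55],[0,0,0.7],[0,0,0.795],[0,0,0.795],[0,0,0.795],[0,0,0.795],[0,0,0.795],[0,0,0.795],[0,0,0.795],[0,0,0.795],[0,0,0.795],[0,0,0.795],[0,0,0.795]], "yaw": [0,0,0,0,0,0,0,0,0,0,0,0,0,0,0], "claw": [-0.3,-0.3,-0.3,-0.3,-0.3,-0.3,0,0.1,0.2,0.3,0.5,0.5,0.5,0.5,0.5], "grip_force": 5}}

```text
time_s: 8.27
tcp_pos: [0.4849, 0.3888, 0.0415]
eef_rot: [-180.0, 0.1, -90.0]
contact_force: [-2.8, 0.2, 6.2]
gripper_width: 0.0252
gripper_force: 5.0
```

>>> {"method": "step_arm", "body": {"xyz": [[0,0,0],[0,0,0],[0,0,0],[0,0,0],[0,0,0],[0,0,0],[0,0,0],[0,0,0],[0,0,0],[0,0,0],[0,0,0],[0,0,0],[0,0,0],[0,0,0],[0,0,0],[0,0,0],[0,0,0],[0,0,0],[0,0,0]], "yaw": [0,0,0,-0.25,-0.25,-0.25,-0.25,-0.25,-0.25,-0.25,-0.25,-0.25,-0.25,-0.25,-0.25,-0.25,-0.25,-0.25,-0.25], "claw": [0.3,0.15,0.05,0.05,0.05,0.05,0.05,0.05,0.05,0.05,0.05,0.05,0.05,0.05,0.05,0.05,0.05,0.05,0.05]}}

```text
time_s: 9.85
tcp_pos: [0.4847, 0.3882, 0.0404]
eef_rot: [180.0, 0.0, -0.2]
contact_force: [0.3, 0.4, 0.1]
gripper_width: 0.0418
gripper_force: 0.0
```

>>> {"method": "step_arm", "body": {"xyz": [[0,0,0],[0,0,0],[0,0,0],[0,0,0],[0,0,0],[0,0,0],[0,0,0],[0,0,0],[0,0,0]], "yaw": [0,0,0,0,0,0,0,0,0], "claw": [0.15,0.25,0.35,0.5,0.5,0.5,0.5,0.5,0.5], "grip_force": 15}}

```text
time_s: 10.6
tcp_pos: [0.4848, 0.3883, 0.0406]
eef_rot: [-180.0, -0.0, -0.0]
contact_force: [0.1, -0.0, 0.5]
gripper_width: 0.0255
gripper_force: 15.0
```

>>> {"method": "step_arm", "body": {"xyz": [[0,0,-0.15],[0,0,-0.35],[0,0,-0.55],[0,0,-0.7],[0.05,0.18,-0.75],[0.1,0.38,-0.75],[0.16,0.58,-0.75],[0.22,0.78,-0.75],[0.2745,0.94,-0.75],[0.2745,0.99,-0.75],[0.2745,0.99,-0.75],[0.2745,0.99,-0.75]], "yaw": [0,0,0,0,0,0,0,0,0,0,0,0], "claw": [0.5,0.5,0.5,0.5,0.5,0.5,0.5,0.5,0.5,0.5,0.5,0.5]}}

```text
time_s: 11.6
tcp_pos: [0.5396, 0.1898, 0.1906]
eef_rot: [-180.0, 0.0, -0.1]
contact_force: [0.2, 1.3, 0.2]
gripper_width: 0.0256
gripper_force: 15.0
```

>>> {"method": "step_arm", "body": {"xyz": [[0,0,0.1],[0,0,0.2],[0,0,0.28],[0,0,0.35],[0,0,0.38],[0,0,0.4],[0,0,0.41],[0,0,0.42],[0,0,0.43],[0,0,0.44],[0,0,0.44],[0,0,0.44]], "yaw": [0,0,0,0,0,0,0,0,0,0,0,0], "claw": [0.5,0.5,0.5,0.5,0.5,0.5,0.5,0.5,0.5,0.5,0.5,0.5]}}

```text
time_s: 12.6
tcp_pos: [0.5397, 0.1903, 0.1028]
eef_rot: [-180.0, -0.0, -0.0]
contact_force: [-0.2, 0.1, -1.6]
gripper_width: 0.0254
gripper_force: 15.0
```

>>> {"method": "step_arm", "body": {"xyz": [[0,0,0],[0,0,0],[0,0,0],[0,0,0],[0,0,0],[0,0,-0.2],[0,0,-0.4],[0,0,-0.5],[0.3,1,-0.5],[0.3,1,-0.5],[0.3,1,-0.5],[0.3,1,-0.5],[0.3,1,-0.5],[0.3,1,-0.5]], "yaw": [0,0,0,0,0,0,0,0,0,0,0,0,0,0], "claw": [0.2,0.0,-0.2,-0.2,-0.2,-0.2,-0.2,-0.2,-0.2,-0.2,-0.2,-0.2,-0.2,-0.2]}}

```text
time_s: 13.77
tcp_pos: [0.6005, -0.0155, 0.2024]
eef_rot: [179.9, 0.0, -0.3]
contact_force: [0.7, 1.4, 0.1]
gripper_width: 0.0523
gripper_force: 0.0
```

Run:
```python
from m import *
p,d=grab('top','top1');P=pts('top',d);q=P[265-5:265+6,301-5:301+6];print((q[...,2]*1000).round(0).astype(int))
m=(np.hypot(P[...,0]-.4775,P[...,1]+.089)<.035)&(P[...,2]>.036)&(P[...,2]<.046);print('cap bar',m.sum(),cv2.minAreaRect(P[m][:,:2].astype(np.float32)))
c=p[240:290,276:326];cv2.imwrite('pics/t1.png',cv2.resize(c,(500,500),interpolation=2));print(status.get_state()['tcp_pos'])
```

```text
[[594 607 613 623 632 635 640 642 643 646 648]
 [589 599 611 618 627 632 637 640 646 645 649]
 [ 67 598 608 613 623 628 634 641 644 647 648]
 [ 67 593 600 611 618 624 635 640 643 645 647]
 [ 57  77 598 607 615 624 629 637 642 643 648]
 [ 47  78  79 604 612 618 625 639 641 646 646]
 [ 42  77  75 596 607 614 623 636 640 643 648]
 [ 25  84  83  82 603 610 620 633 640 643 647]
 [ 19  65  83  84 599 608 615 632 638 645 646]
 [ 12   2  85  79  79 603 614 624 635 641 646]
 [ 71   0  66  74  85 599 609 615 636 638 645]]
cap bar 117 ((0.47739550471305847, -0.08902277052402496), (0.04538889229297638, 0.014867344871163368), 25.73128318786621)
[ 0.59997785 -0.0133263   0.20219977]
```

View pics/t1.png

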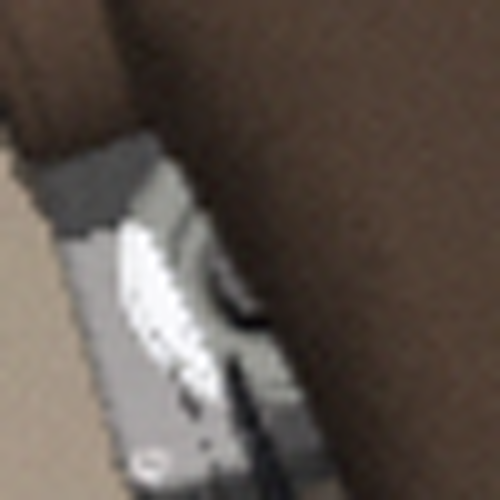

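The arm hides the holder from the top camera, with only a strip of collar showing near pixel (292,272). I'll move to the cap first and check the cell from there.

>>> {"method": "step_arm", "body": {"xyz": [[-0.614,0.396,0],[-0.614,0.396,0],[-0.614,0.396,0],[-0.614,0.396,0],[-0.614,0.396,0],[-0.614,0.396,0],[-0.614,0.396,0.3],[-0.614,0.396,0.5],[-0.614,0.396,0.5],[-0.614,0.396,0.5]], "yaw": [-0.0736,-0.0736,-0.0736,-0.0736,-0.0736,-0.0736,-0.0736,-0.0736,-0.0736,-0.0736], "claw": [0,0,0,0,0,0,0,0,0,0]}}

```text
time_s: 14.65
tcp_pos: [0.4748, -0.0884, 0.0986]
eef_rot: [-179.9, 0.4, 26.4]
contact_force: [-0.6, 0.0, -0.9]
gripper_width: 0.0439
gripper_force: 0.0
```

Run:
```python
from m import *
p,d=grab('top','top2');P=pts('top',d);q=P[265-6:265+9,301-7:301+8];print((q[...,2]*1000).round(0).astype(int))
s=status.get_state();print(s['tcp_pos'],s['eef_rot'])
ps,_=grab('side','side2')
cv2.imwrite('pics/t2.png',np.hstack([cv2.resize(p[245:285,281:321],(400,400),interpolation=2),cv2.resize(ps[175:235,350:410],(400,400),interpolation=2)]))
```

```text
[[  91   94   77   65   66   66   70   67   70   70   64   64   67   74
    86]
 [  87   78   66   69   67   62   64   79   82   83   70   73   73   65
    72]
 [  80   64   67 1355   73   79   82   82   81   81   79   80   66   68
    67]
 [  71   68   64   68   75   84   77   77   79   84   81 1355   80   66
    70]
 [  73   66   67   54   76   79   80   80   77   83   78   81   77   84
    67]
 [  72   67   61   77   82   81   78   78   83   79   80   76   79   78
    63]
 [  71   63   48   80   85   82   78   85   79   86   85   78   79   81
    55]
 [  66   67   38   78   77   75   80   81   84   82   80   78   81   82
    77]
 [  66   66   30   81   79   82   77   81   80   80   79   79   80   73
    64]
 [  67   72   17   64   84   78   83   77   74   82   84   82   81   79
    52]
 [  71   64   14    3   78   81   80   81   78   83   76   74   82   78
    70]
 [  86   65   70    1   68   76   83   78   78   81   84   78   70   60
    72]
 [  86   86   65   70   43   63   73   79   76   79   73   67   58   65
    67]
 [  86   65   71   70   66   41   55   58   60   60   54   65   65   92
    86]
 [  93   70   69   70   62   71   68   67   67   67   68   74   95   85
    87]]
[ 0.47640152 -0.08833388  0.10098489] [-179.94650445    0.24160946   26.49780515]
```

View pics/t2.png

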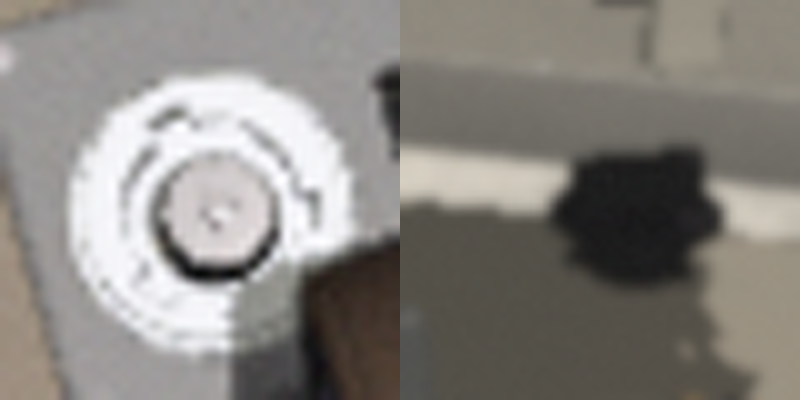

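The cell is in the well, button up, with its top at about 80–81 mm as expected (top pixel 302,266). Now I grip the cap.

>>> {"method": "step_arm", "body": {"xyz": [[0,0,0.15],[0,0,0.25],[0,0,0.3],[0,0,0.32],[0,0,0.32],[0,0,0.32],[0,0,0.32],[0,0,0.32],[0,0,0.32],[0,0,0.32],[0,0,0.32],[0,0,0.32],[0,0,0.32],[0,0,0.32]], "yaw": [0,0,0,0,0,0,0,0,0,0,0,0,0,0], "claw": [0,0,0,0,0,0.2,0.4,0.5,0.6,0.8,0.8,0.8,0.8,0.8], "grip_force": 30}}

```text
time_s: 15.92
tcp_pos: [0.4771, -0.0889, 0.039]
eef_rot: [180.0, -0.0, 26.5]
contact_force: [-1.0, 1.9, 6.8]
gripper_width: 0.0138
gripper_force: 30.0
```

>>> {"method": "step_arm", "body": {"xyz": [[0,0,-0.1],[0,0,-0.25],[0,0,-0.4],[0,0,-0.55],[0,0,-0.65],[0.1,-0.12,-0.7],[0.2,-0.24,-0.7],[0.3,-0.37,-0.7],[0.4,-0.49,-0.7],[0.45,-0.55,-0.7]], "yaw": [0,0,0,0,0,0,0,0,0,0], "claw": [0.8,0.8,0.8,0.8,0.8,0.8,0.8,0.8,0.8,0.8]}}

```text
time_s: 16.75
tcp_pos: [0.5088, 0.0523, 0.1786]
eef_rot: [-180.0, -0.0, 26.5]
contact_force: [-0.4, -0.2, -0.0]
gripper_width: 0.0135
gripper_force: 30.0
```

>>> {"method": "step_arm", "body": {"xyz": [[0.1,-0.12,0],[0.2,-0.24,0],[0.3,-0.37,0],[0.4,-0.5,0],[0.454,-0.56,0],[0.454,-0.56,0],[0.454,-0.56,0],[0.454,-0.56,0.1],[0.454,-0.56,0.12],[0.454,-0.56,0.12],[0.454,-0.56,0.12]], "yaw": [0.0125,0.0125,0.0125,0.0125,0.0125,0.0125,0.0125,0.0125,0.0125,0.0125,0.0125], "claw": [0.8,0.8,0.8,0.8,0.8,0.8,0.8,0.8,0.8,0.8,0.8]}}

```text
time_s: 17.67
tcp_pos: [0.5395, 0.1894, 0.1547]
eef_rot: [180.0, 0.0, 21.9]
contact_force: [0.7, 0.0, -0.3]
gripper_width: 0.0138
gripper_force: 30.0
```

Run:
```python
from h import *
ps,d=grab('side','side3');s=status.get_state();print(s['tcp_pos'],s['eef_rot'],s['contact_force'],s['gripper_width'])
C=cams.calibration('side');q=np.array(C['mtx'])@(C['camera_from_world']@[.5396,.1907,s['tcp_pos'][2]-.03,1])[:3];u,v=(q[:2]/q[2]).astype(int);print(u,v)
cv2.imwrite('pics/t3.png',cv2.resize(ps[v-35:v+35,u-35:u+35],(560,560),interpolation=2))
```

```text
[0.53978575 0.1898125  0.15517866] [ 1.79989654e+02 -1.77605565e-02  2.19538360e+01] [ 0.32628904 -0.23694302  0.95906467] 0.013736180061029016
330 217
```

View pics/t3.png

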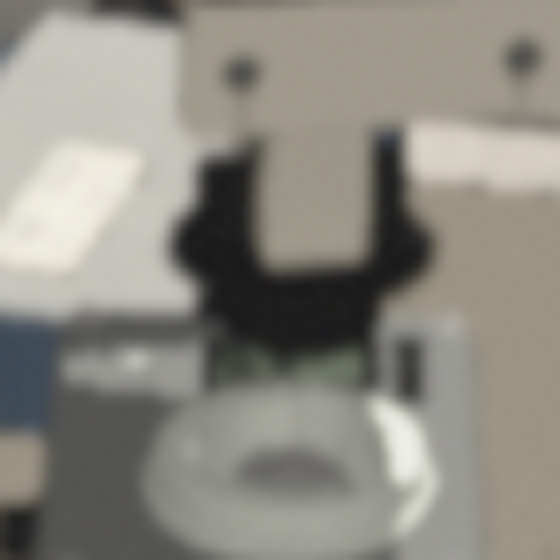

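The silhouette is offset to the left: plug edges at crop x 200 and 385, against a flange centre of 303. So a lug points to +x, and the cap's x axis is at 22°, already in line with a slot. I'll check centring along the bar numerically in the same image.

Run:
```python
from h import *
z=np.load('side3.npz');p=z['p'];P=pts('side',z['d'])
u0,v0=330-35,217-35
m=(p[v0:v0+70,u0:u0+70].max(2)<75)
for r in range(22,44):
    x=np.where(m[r,18:58])[0]+18
    g=p[v0+r,u0:u0+70].max(1).astype(float)
    if len(x): print(r,x.min(),x.max(),(x.min()+x.max())/2)
C=cams.calibration('side')
def pr(w):
    q=np.array(C['mtx'])@(C['camera_from_world']@[*w,1])[:3];return (q[:2]/q[2]-[u0,v0]).round(2)
print('flange expected',pr((.5396,.1907,.134)),pr((.5396,.1907,.139)),'collar exp',pr((.5396,.1907,.087)))
m=(np.abs(P[...,2]-.0862)<.004)&(np.hypot(P[...,0]-.538,P[...,1]-.196)<.036)
v,u=np.where(m);print('collar px',u.min()-u0,u.max()-u0,(u.min()+u.max())/2-u0)
z0=np.load('side0.npz');P0=pts('side',z0['d']);m=(np.abs(P0[...,2]-.0862)<.004)&(np.hypot(P0[...,0]-.538,P0[...,1]-.196)<.036)
v,u=np.where(m);print('collar px0',u.min()-u0,u.max()-u0,(u.min()+u.max())/2-u0)
m=(np.abs(P[...,2]-.135)<.004)&(np.hypot(P[...,0]-.538,P[...,1]-.196)<.04);q=P[m];print('flange pts',len(q),q.min(0),q.max(0))
```

```text
22 25 49 37.0
23 25 49 37.0
24 25 49 37.0
25 25 49 37.0
26 24 50 37.0
27 24 50 37.0
28 23 51 37.0
29 22 52 37.0
30 22 53 37.5
31 22 53 37.5
32 23 52 37.5
33 23 52 37.5
34 24 51 37.5
35 25 50 37.5
36 25 48 36.5
37 25 47 36.0
38 25 46 35.5
39 25 46 35.5
40 25 46 35.5
41 26 46 36.0
42 26 46 36.0
43 26 46 36.0
flange expected [35.9  31.32] [35.96 28.78] collar exp [35.36 54.66]
collar px 19 52 35.5
collar px0 19 52 35.5
flange pts 196 [0.50834284 0.17486665 0.1323579 ] [0.56702829 0.22187538 0.13897955]
```

>>> {"method": "step_arm", "body": {"xyz": [[0,0,0.06],[0,0,0.1],[0,0,0.13],[0,0,0.14],[0,0,0.145],[0,0,0.15],[0,0,0.155],[0,0,0.16],[0,0,0.165],[0,0,0.165]], "yaw": [0,0,0,0,0,0,0,0,0,0], "claw": [0.8,0.8,0.8,0.8,0.8,0.8,0.8,0.8,0.8,0.8]}}

```text
time_s: 18.55
tcp_pos: [0.5396, 0.1904, 0.1215]
eef_rot: [-180.0, 0.0, 22.0]
contact_force: [1.3, -0.0, -1.6]
gripper_width: 0.0139
gripper_force: 30.0
```

>>> {"method": "step_arm", "body": {"xyz": [[0,0,0.005],[0,0,0.01],[0,0,0.015],[0,0,0.02],[0,0,0.025],[0,0,0.025]], "yaw": [0,0,0,0,0,0], "claw": [0.8,0.8,0.8,0.8,0.8,0.8]}}

```text
time_s: 19.05
tcp_pos: [0.5398, 0.1905, 0.1167]
eef_rot: [180.0, -0.0, 22.0]
contact_force: [-0.4, 0.9, 2.9]
gripper_width: 0.0136
gripper_force: 30.0
```

>>> {"method": "step_arm", "body": {"xyz": [[0,0,0.005],[0,0,0.01],[0,0,0.015],[0,0,0.02],[0,0,0.02]], "yaw": [0,0,0,0,0], "claw": [0.8,0.8,0.8,0.8,0.8]}}

```text
time_s: 19.47
tcp_pos: [0.5399, 0.1905, 0.1128]
eef_rot: [180.0, -0.0, 22.0]
contact_force: [-0.4, -0.0, 5.8]
gripper_width: 0.0138
gripper_force: 30.0
```

>>> {"method": "step_arm", "body": {"xyz": [[0,0,0.005],[0,0,0.01],[0,0,0.015],[0,0,0.02],[0,0,0.021],[0,0,0.021]], "yaw": [0,0,0,0,0,0], "claw": [0.8,0.8,0.8,0.8,0.8,0.8], "grip_force": 40}}

```text
time_s: 19.97
tcp_pos: [0.5403, 0.1907, 0.1093]
eef_rot: [180.0, -0.1, 22.0]
contact_force: [-1.4, -0.6, 9.7]
gripper_width: 0.0137
gripper_force: 40.0
```

>>> {"method": "step_arm", "body": {"xyz": [[0,0,0.003],[0,0,0.003],[0,0,0.003],[0,0,0.003],[0,0,0.003],[0,0,0.003],[0,0,0.003],[0,0,0.003]], "yaw": [0,0.008,0.016,0.024,0.032,0.04,0.048,0.048], "claw": [0.8,0.8,0.8,0.8,0.8,0.8,0.8,0.8]}}

```text
time_s: 20.63
tcp_pos: [0.5408, 0.1909, 0.1091]
eef_rot: [-180.0, -0.2, 4.6]
contact_force: [-0.1, 0.4, 10.3]
gripper_width: 0.014
gripper_force: 40.0
```

Run:
```python
from h import *
s=status.get_state();print(s['tcp_pos'].round(4),s['eef_rot'].round(1),s['contact_force'].round(1),s['moment'].round(2))
```

```text
[0.5408 0.1909 0.1091] [-180.    -0.2    4.6] [-0.1  0.4 10.3] [-0.27  0.21  0.01]
```

>>> {"method": "step_arm", "body": {"xyz": [[0,0,0],[0,0,0],[0,0,0],[0,0,0],[0,0,0],[0,0,0],[0,0,0],[0,0,0]], "yaw": [0.008,0.016,0.024,0.032,0.04,0.048,0.056,0.056], "claw": [0.8,0.8,0.8,0.8,0.8,0.8,0.8,0.8]}}

```text
time_s: 21.3
tcp_pos: [0.541, 0.191, 0.1091]
eef_rot: [-179.9, -0.1, -15.6]
contact_force: [0.6, -0.0, 9.7]
gripper_width: 0.0138
gripper_force: 40.0
```

Run:
```python
from h import *
s=status.get_state();print(s['tcp_pos'].round(4),s['eef_rot'].round(1),s['contact_force'].round(1),s['moment'].round(2))
```

```text
[0.541  0.191  0.1091] [-1.799e+02 -1.000e-01 -1.560e+01] [ 0.6 -0.   9.7] [-0.24  0.06  0.02]
```

>>> {"method": "step_arm", "body": {"xyz": [[0,0,0],[0,0,0],[0,0,0],[0,0,0]], "yaw": [0.004,0.008,0.012,0.012], "claw": [0.8,0.8,0.8,0.8]}}

```text
time_s: 21.63
tcp_pos: [0.541, 0.191, 0.1092]
eef_rot: [-179.9, -0.1, -19.8]
contact_force: [1.2, -0.4, 9.3]
gripper_width: 0.0135
gripper_force: 40.0
```

Run:
```python
from h import *
s=status.get_state();print(s['tcp_pos'].round(4),s['eef_rot'].round(1),s['contact_force'].round(1),s['moment'].round(2))
```

```text
[0.541  0.191  0.1092] [-1.799e+02 -1.000e-01 -1.980e+01] [ 1.2 -0.4  9.3] [-0.26 -0.03  0.01]
```

>>> {"method": "step_arm", "body": {"xyz": [[0,0,0],[0,0,0],[0,0,0],[0,0,0]], "yaw": [0.003,0.006,0.009,0.009], "claw": [0.8,0.8,0.8,0.8]}}

```text
time_s: 21.97
tcp_pos: [0.5409, 0.191, 0.1091]
eef_rot: [-179.9, -0.1, -23.0]
contact_force: [-0.4, -1.3, 9.4]
gripper_width: 0.0137
gripper_force: 40.0
```

Run:
```python
from h import *
s=status.get_state();print(s['tcp_pos'].round(4),s['eef_rot'].round(1),s['contact_force'].round(1),s['moment'].round(2))
```

```text
[0.5409 0.191  0.1091] [-1.799e+02 -1.000e-01 -2.300e+01] [-0.4 -1.3  9.4] [-0.19  0.22  0.08]
```

>>> {"method": "step_arm", "body": {"xyz": [[0,0,-0.004],[0,0,-0.008],[0,0,-0.012],[0,0,-0.012],[0,0,-0.012]], "yaw": [0,0,0,0,0], "claw": [0.8,0.8,0.8,0.8,0.8]}}

```text
time_s: 22.38
tcp_pos: [0.5407, 0.1909, 0.1113]
eef_rot: [-179.9, -0.1, -23.0]
contact_force: [0.9, -0.5, 8.6]
gripper_width: 0.0137
gripper_force: 40.0
```

Run:
```python
from h import *
s=status.get_state();print(s['tcp_pos'].round(4),s['eef_rot'].round(1),s['contact_force'].round(1),s['moment'].round(2))
```

```text
[0.5407 0.1909 0.1113] [-1.799e+02 -1.000e-01 -2.300e+01] [ 0.9 -0.5  8.6] [-0.31  0.02  0.02]
```

>>> {"method": "step_arm", "body": {"xyz": [[0,0,-0.003],[0,0,-0.006],[0,0,-0.009],[0,0,-0.009],[0,0,-0.009]], "yaw": [0,0,0,0,0], "claw": [0.8,0.8,0.8,0.8,0.8]}}

```text
time_s: 22.8
tcp_pos: [0.5404, 0.1908, 0.1125]
eef_rot: [-179.9, -0.1, -23.0]
contact_force: [3.0, -0.4, 5.1]
gripper_width: 0.0136
gripper_force: 40.0
```

>>> {"method": "step_arm", "body": {"xyz": [[0,0,0],[0,0,0],[0,0,0],[0,0,0],[0,0,-0.1],[0,0,-0.3],[0,0,-0.5],[0.5,1,-0.8],[0.5,1,-0.8],[0.5,1,-0.8],[0.5,1,-0.8],[0.5,1,-0.8],[0.5,1,-0.8],[0.5,1,-0.8]], "yaw": [0,0,0,0,0,0,0,0,0,0,0,0,0,0], "claw": [0.5,0.2,-0.1,-0.1,-0.1,-0.1,-0.1,-0.1,-0.1,-0.1,-0.1,-0.1,-0.1,-0.1]}}

```text
time_s: 23.97
tcp_pos: [0.5535, -0.0364, 0.2733]
eef_rot: [-180.0, -0.1, -23.2]
contact_force: [1.1, 0.1, -0.0]
gripper_width: 0.0483
gripper_force: 0.0
```

Run:
```python
from m import *
s=status.get_state();print(s['tcp_pos'],s['time_s'])
for n,c in(('side',(.538,.1965)),('top',(.5403,.1907))):
    p,d=grab(n,n+'4');P=pts(n,d);r=np.hypot(P[...,0]-c[0],P[...,1]-c[1])
    q=P[(r<.04)&(P[...,2]>.06)&(P[...,2]<.125)];h,e=np.histogram(q[:,2],np.arange(.06,.125,.002));print(n,dict(zip((e*1000).round().astype(int).tolist(),h.tolist())))
    f=q[(q[:,2]>.094)&(q[:,2]<.101)];
    if len(f)>20: A=np.c_[f[:,:2]-c,np.ones(len(f))];print('flange top',np.linalg.lstsq(A,f[:,2],rcond=None)[0].round(4),len(f))
    b=q[q[:,2]>.108];
    if len(b)>20: print('bar',np.median(b[:,2]),cv2.minAreaRect(b[:,:2].astype(np.float32)))
C=cv2.imread('pics/side4.png');T=cv2.imread('pics/top4.png')
cv2.imwrite('pics/t4.png',np.hstack([cv2.resize(C[195:265,295:365],(390,390),interpolation=2),cv2.resize(T[235:295,271:331],(390,390),interpolation=2)]))
```

```text
[ 0.55349739 -0.0364322   0.27326815] 23.9667
side {60: 6, 62: 6, 64: 9, 66: 5, 68: 8, 70: 11, 72: 74, 74: 164, 76: 78, 78: 42, 80: 37, 82: 36, 84: 72, 86: 62, 88: 4, 90: 5, 92: 32, 94: 122, 96: 106, 98: 34, 100: 19, 102: 26, 104: 25, 106: 21, 108: 28, 110: 24, 112: 43, 114: 55, 116: 18, 118: 0, 120: 0, 122: 0}
flange top [ 0.0003 -0.0167  0.0966] 272
bar 0.1135407970200552 ((0.5390176177024841, 0.19463473558425903), (0.016528183594346046, 0.047021664679050446), 69.69270324707031)
top {60: 0, 62: 0, 64: 0, 66: 0, 68: 0, 70: 6, 72: 12, 74: 28, 76: 18, 78: 9, 80: 2, 82: 2, 84: 3, 86: 4, 88: 0, 90: 0, 92: 0, 94: 0, 96: 0, 98: 1, 100: 0, 102: 0, 104: 0, 106: 0, 108: 0, 110: 0, 112: 0, 114: 0, 116: 0, 118: 0, 120: 0, 122: 0}
```

View pics/t4.png

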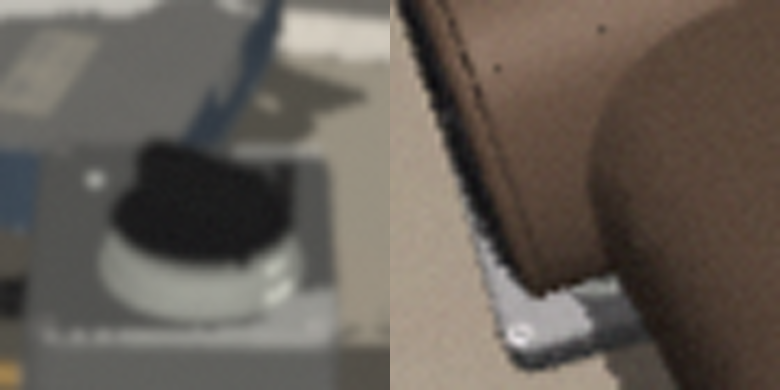

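The side view shows the cap seated level on the collar (crop 200,215). Its flange top reads about 97 mm, against a nominal 96.7 when locked, and the bar sits at about -21°. The top view is hidden by the arm. Handing in.

```bash
python3 -c "
from h import *
print(job.close_job())"
```

```text
the job is handed in; nothing more can be done
None
```

The cell is in the well, button up, and the cap appears locked: its flange top measures about 97 mm against 96.7 mm nominal. The highest force I read while pressing and turning it was about 10 N. I handed the job in at about 24 s; no verdict came back.

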